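Wedge a draining board up to its height stop

ROBOT

A 7-joint arm with a two-finger parallel gripper is mounted at the origin on the work surface. World frame = base frame: x ahead of the robot, y to its left, z up, the work surface at z = 0. Lengths are in m, angles in rad, forces in N, time in s.
With the tool pointing down it reaches from about 0.4 to 0.85 m from the base axis. Payload 4.5 kg.
Tool frame: the origin (TCP) lies at the very end of the fingers, on their centre line; the grasp point (between the pads) lies 19 mm behind it (r.grip_depth is the distance from the TCP to the grasp point, in m); z points along the fingers, x is the direction in which the jaws open and shut, and the axes are right-handed (so a half turn about z gives the same grasp; the last joint's range is limited). The gripper opens to 88 mm and grips with 3 to 60 N. Pads are 18 mm wide; open, the fingers measure 123 mm over their backs; the gripper's body (75 mm by 187 mm) begins 45 mm behind the grasp point.
Start: joints at [-1.185, 0.689, -0.195, 1.565, 0.157, 0.902, -0.215], TCP at [0.215, 0.587, 0.239] pointing down, gripper open.
Joint ranges: [-3.01, 3.01], [-0.46, 2.08], [-1.47, 1.51], [0.13, 2.56], [-1, 4.14], [0.04, 2.09], [-2.66, 2.66]. Speed limits (rad/s): [2.57, 2.57, 3.14, 3.14, 3.14, 3.14, 3.14].

INTERFACE

Orientations are given as a unit quaternion [x, y, z, w].
In Python, from plant import r gives the robot as it stands. The module is installed in compiled form; this text tells all that it offers.
- The arm moves only by the shell command python3 -m jog 'ROWS' [FORCE]. ROWS is JSON, a list of rows, each a list of 5 numbers: the shift along the tool's x, y, z in units of 1 m (1.0 is 1 m), then the turn about the tool's z in units of 360 degrees (1.0 is 360 degrees), then the closure, from 0 (fully open) to 1 (shut). In form: [[dx, dy, dz, yaw, fingers], ...]. A call has 1 to 20 rows; each row shifts and turns the commanded pose from where the row before left it, along the tool's axes as they then stand; what a row does not reach is not made up. A row lasts 1/10 s, in which the tool goes at most 50 mm and 8.59 degrees, less where a joint would pass 70% of its speed; a pose out of reach is approached as far as the arm can. A call with a number of a shift or a turn outside -1 to 1 is refused whole. A call with a gripper value outside its range is refused whole. The fingers move at their own pace and stop on an object; FORCE is the grip in N (left out, the last holds). Time passes only in rows, so rows that do not move let the fingers close. It gives the time, the measured TCP pose, the force and the opening at its end, in the units of the state.
- r.get_state(): the state, without advancing time (a new reading comes with each control period).
- r.snapshot(name): name is "side" or "top" or "wrist"; returns the picture (420x560x3 uint8, red, green, blue); there is no depth.
- r.get_calibration(name): a dict with "mtx" (3x3 intrinsics, pixels), "R" (3x3) and "t" (3): a world point X has camera coordinates R X + t. Camera axes: x right, y down, z forward; pixel columns grow to the right and rows downward; lengths in m; the calibration is good to about 2 mm. A picture is of the moment at which its call begins: read the wrist's pose just before it. get_calibration takes no time and is no camera call; for the wrist camera it gives the pose at the moment of the call.
- r.finish_job(): hands the job in, once; it reports no verdict.
Trained networks look in the newest picture that a camera, given by its name, has taken for a name from the list of things; names that differ only in an ending like _2 or _b are one class to them, and where a whole thing is asked for, a point or a joint stands for the part that bears it (a point fixed in the world has none). Each returns a list of dicts, best first, with "score" (0 to 1); they miss things now and then, are a little off and sometimes report something else, mostly with a low value. They report only what shows in the picture. A call takes as long as a camera call.
- r.cut_out(thing, camera): "pixels" (420x560 bool, what is visible of it) and "rect" ([left, top, right, bottom] in pixels, round what is visible of it).
The state is a dict: "clock": time; "q": joint angles; "qd": joint speeds; "joint_torque": joint torques, N m; "tool_pos": TCP position; "eef_rot": TCP orientation; "contact_force": force on the tool from outside, world axes, zero at the start; "moment": the same for the moment, N m; "opening": opening from 0.0 (shut) to 1.0 (fully open).
Only numpy, scipy, OpenCV 4.12 (cv2) and the standard library are available. Lean on these libraries where they do the work, as an engineer would, in place of code of your own. Each camera call takes 0.05 s, during which the arm holds its last target.

TASK

Pick up the yellow wedge and slide it, thin end first along the counter, under the middle of the free end of the wooden draining board, so that the board rises until it comes up snug against the red height stop. Feel for the stop and push no harder once it is met: the board should bear on it lightly but firmly, and must not be jammed or forced against it. Never push or lift the board by hand, leave the crockery and the sauce bottle alone, and leave the wedge standing in place, released.

Things in the scene. Friction and masses are not known exactly. Their poses are not given: they have to be found in the camera images.
- frame: Low wooden frame fixed to the counter, carrying the board. Origin on the counter under the board's middle; y points level from the back wall (y = -112 mm) to the board's free end (y = 110): push the wedge along -y at x = 0. Rails 12 mm high, at x = -55 and 55, leave a channel 94 mm wide under the board; its floor is the bare counter. A steel post 72 mm high stands at x = -105, y = 98.
- stop_post (a point): Top of the frame's steel post (frame x = -105, y = 98 mm, 72 mm up). Clamped to it by an arm along frame x is the rigid red stop, whose round nose (16 mm) hangs over the board's middle, 12 mm inside its free end. The nose's height is not measured: it is set anew each time 5 to 10 mm above the resting board's top; the arm's top is 22 mm above the nose's lowest point.
- board_edge (a point): Middle of the top edge of the board's free end. Loose board 140 (x) x 220 (y) x 16 mm, a mould 45 mm high fixed on it, 0.5 to 1 kg in all. At first it lies flat, underside 12 mm above the counter. Pushed, it bears on the back wall (1.5 mm play); lifted at the free end, it tips about its rear lower edge. Axes: y out of the free end, z up.
- board_rear (a point): Middle of the lower edge of the board's rear end, 220 mm behind the free end; it stays down on the frame, 12 mm above the counter.
- wedge_grip (a point): Centre of the upright grip block (30 x 30 mm, 60 mm high) at the thick end of the loose yellow wedge, 30 mm above its underside. Wedge 30 mm wide (x), 150 long, 0.15 kg; y points from thin end to block. Thin end, 5 mm thick, 135 mm from here along -y; the top rises 1 in 5 over 120 mm to 29 mm at the block. Friction holds it where it is left.
- wedge_tip (a point): Middle of the lower edge of the wedge's thin end. The push needed to slide it under differs each time (friction, board weight): some 4 to 15 N while the board rises; once the board meets the stop it climbs clearly, by 0.8 to 1.7 N for each newton on the stop.
- cup: White open cup, 68 mm across, 65 mm high, on the counter; origin at its underside. Leave alone.
- sauce: Amber sauce bottle with a red cap, 48 mm across, 70 mm high, on the counter; origin at its underside. Leave alone.
- plate: Blue plate, 150 mm across, 20 mm high, on the counter; origin at its underside. Leave alone.

How it is judged:
By the outcome, as a careful person would: the job done as asked, in the order asked, and still so for the second after the job is handed in, with the robot touching nothing.
It also fails if it takes over 67 s, if anything falls off the work surface, if the arm or the gripper's body presses on something with over 40 N, if the wrist force passes 120 N, or if a joint passes its speed limit or range.

## Working session

There is one attempt and no reset: what is moved stays moved. The work goes in short steps, Python scripts to look and compute and a shell command to move; the robot and the scene stay as the last step left them, time stands still between calls to the robot, and variables do not carry over. Pictures are saved under pics/ and viewed, and the job is handed in when it is done.

```bash
mkdir -p pics
python3 - <<'E'
from plant import r
import cv2,numpy as np
np.set_printoptions(precision=4,suppress=True)
for n in ("side","top","wrist"):
    im=r.snapshot(n); cv2.imwrite(f"pics/{n}0.png",im[:,:,::-1]); c=r.get_calibration(n); print(n,np.array(c['mtx']),np.array(c['R']),np.array(c['t']))
s=r.get_state(); print(s); print(r.grip_depth)
E
```

```text
side [[407.4292   0.     278.3613]
 [  0.     407.4292 216.0383]
 [  0.       0.       1.    ]] [[-0.8745 -0.4848  0.0152]
 [-0.3518  0.6122 -0.7081]
 [ 0.334  -0.6246 -0.7059]] [0.4912 0.2797 0.748 ]
top [[447.3567   0.     285.4123]
 [  0.     447.3567 210.527 ]
 [  0.       0.       1.    ]] [[-0.0235 -0.9997 -0.0062]
 [-0.9837  0.0242 -0.1779]
 [ 0.178   0.0019 -0.984 ]] [-0.017   0.5856  1.1995]
wrist [[352.7853   0.     276.5047]
 [  0.     352.7853 213.3502]
 [  0.       0.       1.    ]] [[ 0.3444  0.9388 -0.0006]
 [ 0.903  -0.3311  0.2737]
 [ 0.2568 -0.0948 -0.9618]] [-0.6241 -0.0367  0.3892]
{'clock': 0.15, 'q': array([-1.1852,  0.6898, -0.1945,  1.566 ,  0.1573,  0.9025, -0.2151]), 'qd': array([ 0.0014, -0.0006, -0.0014, -0.0041,  0.0009, -0.0032,  0.0014]), 'joint_torque': array([ -0.0012, -52.7858,  -1.2684, -15.3584,  -0.0525,   0.004 ,
         0.0001]), 'tool_pos': array([0.2152, 0.5863, 0.2381]), 'eef_rot': array([ 0.8199,  0.5725, -0.0005,  0.0004]), 'contact_force': array([-0.4044, -0.0161,  1.1963]), 'moment': array([0.0262, 0.0132, 0.0054]), 'opening': 1.0007095941482549}
0.0187
```

View pics/side0.png

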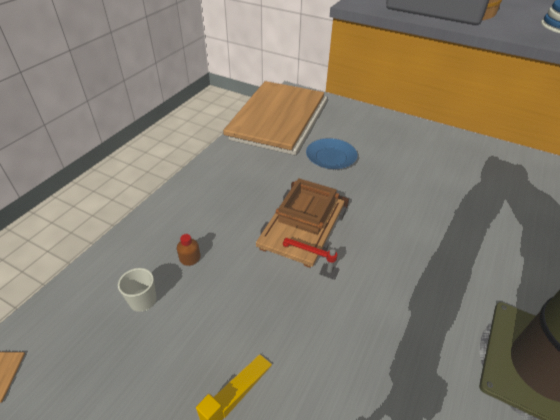

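View pics/top0.png

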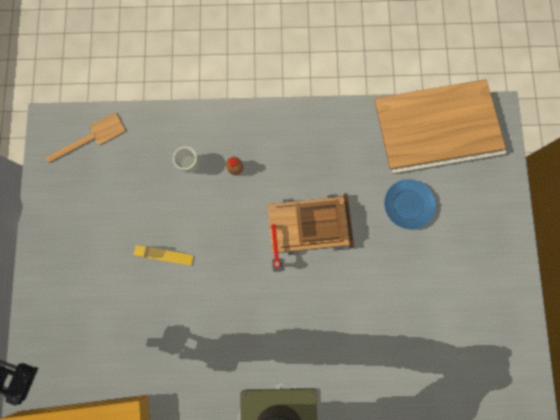

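View pics/wrist0.png

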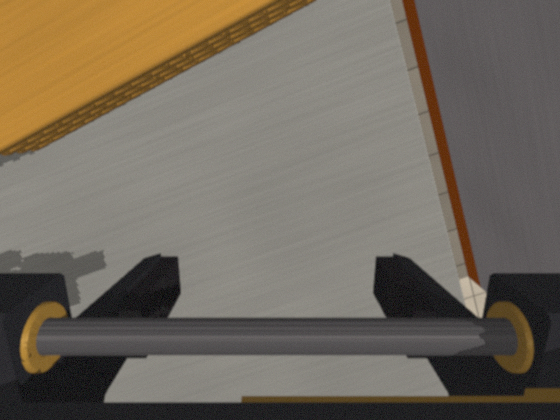

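The side and top views show the wedge at top-px (135-193, 245-265) with its block on the left. The board is at (268-350, 195-250) with its free end on the left, and the red stop arm runs from post (277,265) to (274,226). The cup is at (185,158), the sauce at (234,165) and the plate at (410,204).

```bash
cat > h.py <<'E'
from plant import r
import cv2,numpy as np
np.set_printoptions(precision=4,suppress=True)
def back(px,z,c):
    px=np.atleast_2d(np.asarray(px,float)); K=np.array(c['mtx']);R=np.array(c['R']);t=np.array(c['t'])
    d=np.linalg.solve(K,np.c_[px,np.ones(len(px))].T); d=R.T@d; C=-R.T@t
    s=(z-C[2])/d[2]; return (C[:,None]+d*s).T
def proj(X,c):
    X=np.atleast_2d(X); K=np.array(c['mtx']);p=(np.array(c['R'])@X.T+np.array(c['t'])[:,None]);p=K@p
    return (p[:2]/p[2]).T
E
python3 - <<'E'
from h import *
for cam in("top","side"):
    im=r.snapshot(cam); c=r.get_calibration(cam)
    for th in("wedge_grip","board_edge","frame","cup","sauce","plate"):
        o=r.cut_out(th,cam)
        for d in o[:2]:
            ys,xs=np.nonzero(d['pixels']); 
            box=cv2.minAreaRect(np.c_[xs,ys].astype(np.float32)); b=cv2.boxPoints(box)
            print(cam,th,round(d['score'],2),d['rect'],len(xs)); print(np.c_[b,back(b,0.0,c)[:,:2],back(b,0.028,c)[:,:2]])
print(r.get_state()['clock'])
E
```

```text
top wedge_grip 0.86 [132.0, 244.1, 192.9, 264.6] 626
[[133.4223 255.0329   0.4754   0.4085   0.4729   0.3989]
 [135.558  243.8206   0.5076   0.4035   0.5044   0.394 ]
 [192.9978 254.7615   0.4721   0.2372   0.4697   0.2313]
 [190.8622 265.9738   0.4402   0.2429   0.4385   0.2369]]
top wedge_grip 0.73 [384.6, 178.2, 435.3, 229.0] 2058
[[384.     179.       0.6819  -0.324    0.6749  -0.3177]
 [435.     179.       0.6782  -0.4742   0.6713  -0.4646]
 [435.     229.       0.5297  -0.4619   0.526   -0.4525]
 [384.     229.       0.5333  -0.3147   0.5295  -0.3086]]
top board_edge 0.84 [266.4, 199.2, 347.9, 252.1] 3766
[[264.9146 203.2317   0.6177   0.0285   0.6121   0.0272]
 [344.4878 194.3902   0.6384  -0.2054   0.6324  -0.2016]
 [350.122  245.0976   0.489   -0.2146   0.4862  -0.2106]
 [270.5488 253.939    0.4691   0.0146   0.4668   0.0136]]
top frame 0.75 [271.7, 194.5, 357.1, 271.9] 393
[[266.7951 200.7459   0.625    0.0229   0.6193   0.0217]
 [348.8443 193.2869   0.6414  -0.2183   0.6353  -0.2143]
 [355.2623 263.8853   0.435   -0.2266   0.4334  -0.2224]
 [273.2131 271.3443   0.4194   0.
[... 2124 characters left out ...]
437   0.7408   0.0628]
 [201.1231 263.9846   0.694    0.1162   0.6778   0.1325]
 [179.0923 266.7385   0.7315   0.1465   0.7138   0.1616]]
side plate 0.58 [306.3, 137.2, 353.5, 169.0] 1196
[[306.     140.       0.7052  -0.4342   0.6885  -0.3965]
 [357.     140.       0.5688  -0.5139   0.5574  -0.4731]
 [357.     169.       0.5162  -0.3784   0.5069  -0.3429]
 [306.     169.       0.6417  -0.3057   0.6276  -0.2729]]
side plate 0.39 [117.7, 268.5, 154.5, 309.2] 1223
[[113.2    278.4      0.834    0.2413   0.8124   0.2527]
 [145.6    262.2      0.8042   0.1733   0.7837   0.1873]
 [164.2    299.4      0.7043   0.2286   0.6877   0.2405]
 [131.8    315.6      0.7353   0.2899   0.7175   0.2994]]
0.85
```

Run:
```python
from h import *
for cam,(x0,y0,x1,y1) in (("top",(255,180,365,280)),("side",(250,170,360,290))):
    im=r.snapshot(cam)[y0:y1,x0:x1,::-1]; im=cv2.resize(im,None,fx=5,fy=5,interpolation=cv2.INTER_CUBIC); cv2.imwrite(f"pics/{cam}z.png",im)
im=r.snapshot("top")[235:275,125:205,::-1]; cv2.imwrite("pics/wz.png",cv2.resize(im,None,fx=8,fy=8,interpolation=cv2.INTER_CUBIC))
```

```text
(no output)
```

View pics/topz.png

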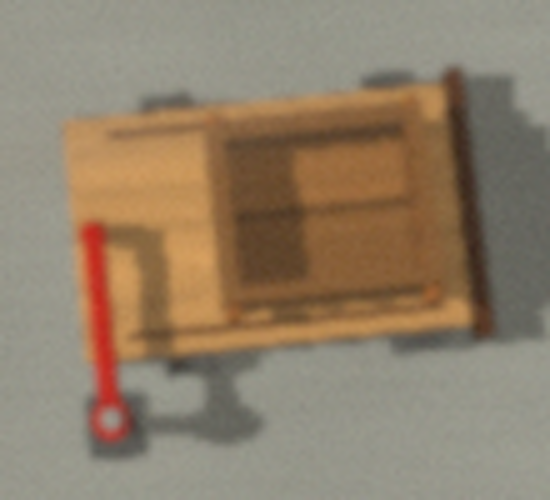

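View pics/sidez.png

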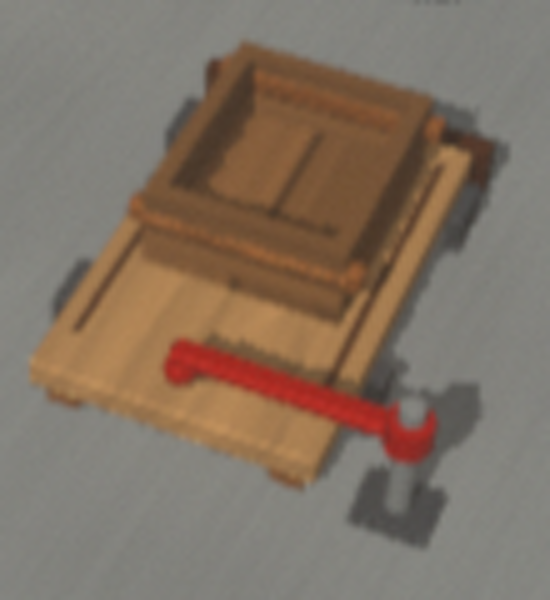

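View pics/wz.png

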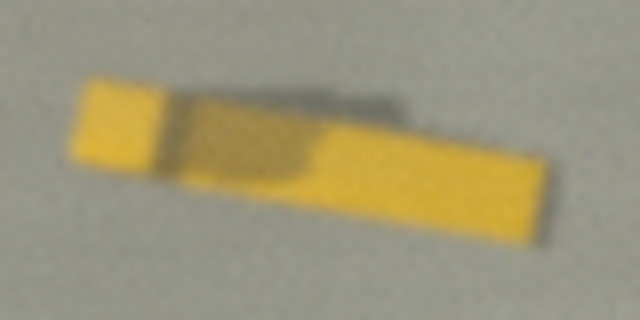

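Run:
```python
from h import *
c=r.get_calibration("top")
b=back([[136.5,244.4],[133.75,255],[145.6,246.3],[144.4,256.3]],.06,c);print(b,b.mean(0))
t=back([[193.4,255],[191.9,265.4]],.005,c);print(t,t.mean(0))
d=b.mean(0)-t.mean(0);print(np.hypot(*d[:2]),np.degrees(np.arctan2(d[1],d[0])))
# board top corners from zoom (z=.028)
px=np.array([[68,122],[88,358],[455,90],[483,325]])/5+[255,180]
bb=back(px,.028,c);print(bb); f=bb[:2].mean(0);k=bb[2:].mean(0);d=f-k;print(f,k,np.hypot(*d[:2]),np.degrees(np.arctan2(d[1],d[0])),np.linalg.norm(bb[0]-bb[1]))
print(back(np.array([[111,420]])/5+[255,180],.072,c))
s=r.get_state();print(s['clock'])
c=r.get_calibration("side")
px=np.array([[30,365],[308,478],[245,42],[470,152]])/5+[250,170]
bb=back(px,.028,c);print(bb)
```

```text
[[0.4991 0.3805 0.06  ]
 [0.4702 0.387  0.06  ]
 [0.4933 0.3552 0.06  ]
 [0.4659 0.3576 0.06  ]] [0.4821 0.3701 0.06  ]
[[0.4709 0.235  0.005 ]
 [0.4415 0.2389 0.005 ]] [0.4562 0.237  0.005 ]
0.13561442277883978 78.97857983228364
[[ 0.6085  0.0167  0.028 ]
 [ 0.4732  0.0077  0.028 ]
 [ 0.6217 -0.2055  0.028 ]
 [ 0.4864 -0.2148  0.028 ]]
[0.5408 0.0122 0.028 ] [ 0.554  -0.2101  0.028 ] 0.2227099704359246 93.40183573508922 0.1355790142245533
[[ 0.4356 -0.0055  0.072 ]]
1.0
[[ 0.6069  0.0232  0.028 ]
 [ 0.4701  0.0191  0.028 ]
 [ 0.626  -0.2278  0.028 ]
 [ 0.4891 -0.2075  0.028 ]]
```

```bash
python3 -m jog '[[-0.0139,0.0406,0,0,0],[-0.0139,0.0406,0,0,0],[-0.0139,0.0406,0,0,0],[-0.0139,0.0406,0,0,0],[-0.0139,0.0406,0,0,0],[-0.0139,0.0406,0,0,0],[-0.0139,0.0406,0,0,0],[-0.0139,0.0406,0,0,0],[0,0,0,0.0225,0],[0,0,0,0.0225,0],[0,0,0,0.0225,0],[0,0,0,0.0225,0],[0,0,0,0.0225,0],[0,0,0,0.0225,0],[0,0,0,0.0225,0],[0,0,0,0.0225,0],[0,0,0,0.0225,0],[0,0,0,0.0225,0]]'
python3 - <<'E'
from h import *
s=r.get_state();c=r.get_calibration("wrist")
im=r.snapshot("wrist");cv2.imwrite("pics/w1.png",im[:,:,::-1])
print(s['tool_pos'],s['eef_rot'],s['contact_force'])
x,y,z,w=s['eef_rot'];print(np.degrees(np.arctan2(2*x*y,2*x*x-1)))
print(proj([[.4821,.3701,.06],[.4562,.237,.005]],c))
E
```

```text
clock: 2.8
tool_pos: [0.4819, 0.3706, 0.2388]
eef_rot: [0.995, -0.1, -0.0, -0.0]
contact_force: [-0.6, -0.7, -0.5]
opening: 0.997
[0.4819 0.3706 0.2388] [ 0.995  -0.1    -0.     -0.0002] [-0.6276 -0.6714 -0.515 ]
-11.473359984645143
[[278.0341 191.3499]
 [278.6157 292.6623]]
```

View pics/w1.png

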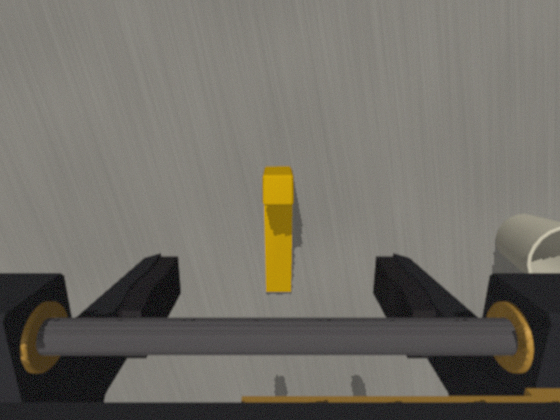

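The wrist view shows the wedge square between the fingers, with the block top at (278,190) and the tip at (279,291), matching my estimate. Next I'll look at the frame with the wrist camera before grasping.

```bash
python3 -m jog '[[0.0154,0.0446,0,0,0],[0.0154,0.0446,0,0,0],[0.0154,0.0446,0,0,0],[0.0154,0.0446,0,0,0],[0.0154,0.0446,0,0,0],[0.0154,0.0446,0,0,0],[0.0154,0.0446,0,0,0],[0.0154,0.0446,0,0,0],[0.0154,0.0446,0,0,0],[0.0154,0.0446,0,0,0],[0.0154,0.0446,0,0,0],[0,0,0,-0.021,0],[0,0,0,-0.021,0],[0,0,0,0,0]]'
python3 - <<'E'
from h import *
s=r.get_state();c=r.get_calibration("wrist")
im=r.snapshot("wrist");cv2.imwrite("pics/w2.png",im[:,:,::-1])
np.savez("w2.npz",im=im,**{k:np.array(v) for k,v in c.items()})
for th in("board_edge","stop_post","frame"):
  for d in r.cut_out(th,"wrist")[:2]: print(th,d['score'],d['rect'])
E
```

```text
clock: 4.25
tool_pos: [0.5532, -0.1441, 0.2387]
eef_rot: [0.999, 0.035, 0.0, -0.0]
contact_force: [0.1, 0.7, -0.2]
opening: 0.995
board_edge 0.86 [197.3, 11.7, 353.5, 238.7]
stop_post 0.69 [138.1, 4.9, 357.4, 251.0]
frame 0.66 [138.0, 6.5, 358.7, 251.5]
```

View pics/w2.png

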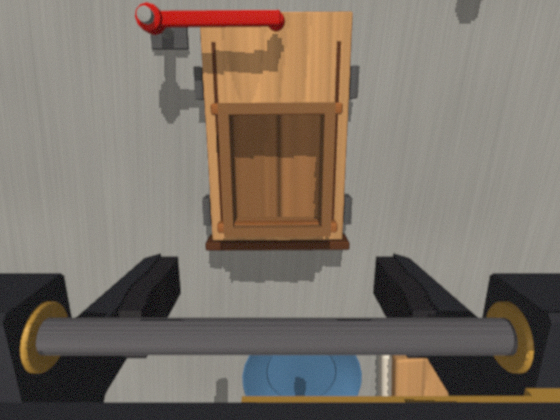

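The board fills (203-352, 13-239), with the red stop arm across its free end, nose end at (278,20) and post top at (149,15).

Run:
```python
import cv2,numpy as np
im=np.load("w2.npz")['im'][:,:,::-1]
a=cv2.resize(im[0:50,130:370],None,fx=3.3,fy=6,interpolation=cv2.INTER_CUBIC)
b=cv2.resize(im[215:265,130:370],None,fx=3.3,fy=6,interpolation=cv2.INTER_CUBIC)
cv2.imwrite("pics/w2z.png",np.vstack([a,b]))
```

```text
(no output)
```

View pics/w2z.png

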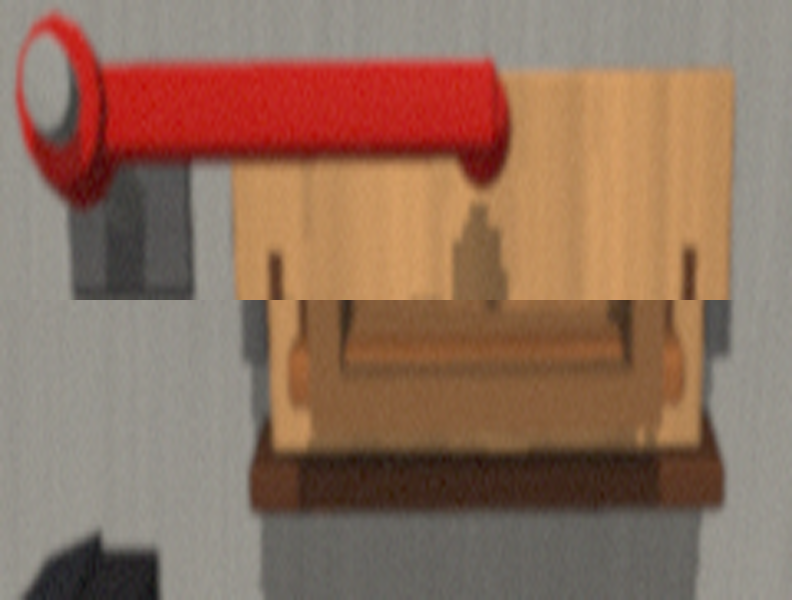

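Run:
```python
from h import *
from scipy.optimize import least_squares
c=np.load("w2.npz")
px=np.array([[352.7,11.7],[199.8,11.9],[211.8,240],[342.7,239.7]])
b=back(px,.028,c);print(b)
print([np.linalg.norm(b[i]-b[i-1]) for i in range(4)])
L=np.array([[70,110],[-70,110],[-70,-110],[70,-110]])/1e3
def pose(p):
    a=p[2];R=np.array([[np.cos(a),-np.sin(a)],[np.sin(a),np.cos(a)]]);return L@R.T+p[:2]
s=least_squares(lambda p:(proj(np.c_[pose(p),np.full(4,.028)],c)-px).ravel(),[.547,-.1,.06])
print(s.x,np.degrees(s.x[2]),s.fun)
a=s.x[2];ex=np.array([np.cos(a),np.sin(a)]);ey=np.array([-np.sin(a),np.cos(a)])
fe=s.x[:2]+.11*ey;print("free end mid",fe,"ex",ex,"ey",ey,"post",s.x[:2]-.105*ex+.098*ey)
print("post top proj",proj([*(s.x[:2]-.105*ex+.098*ey),.072],c))
print("arm end: px nose right edge (284,20)")
for h in(.005,.0075,.010):
    print(h,proj([[*(s.x[:2]+.098*ey),.028+h]],c),proj([[*(s.x[:2]+.098*ey+.006*ey),.028+h+.022]],c))
```

```text
[[ 0.6097  0.0192  0.028 ]
 [ 0.4718  0.0092  0.028 ]
 [ 0.4872 -0.2093  0.028 ]
 [ 0.6274 -0.199   0.028 ]]
[np.float64(0.218943876012383), np.float64(0.13827299989091535), np.float64(0.21907664011585595), np.float64(0.1405218696198524)]
[ 0.549  -0.0952  0.0748] 4.287114636644942 [ 1.0711 -0.5974 -0.8786 -0.1686  0.1611  0.6885 -0.3896  0.5104]
free end mid [0.5408 0.0145] ex [0.9972 0.0748] ey [-0.0748  0.9972] post [ 0.437  -0.0053]
post top proj [[144.0759  13.4354]]
arm end: px nose right edge (284,20)
0.005 [[276.3874  24.7837]] [[276.3628  10.4548]]
0.0075 [[276.3877  24.1067]] [[276.3629   9.6071]]
0.01 [[276.388   23.4194]] [[276.3631   8.7453]]
```

```bash
python3 -m jog '[[-0.0032,-0.0471,0,0,0],[-0.0032,-0.0471,0,0,0],[-0.0032,-0.0471,0,0,0],[-0.0032,-0.0471,0,0,0],[-0.0032,-0.0471,0,0,0],[-0.0032,-0.0471,0,0,0],[-0.0032,-0.0471,0,0,0],[-0.0032,-0.0471,0,0,0],[-0.0032,-0.0471,0,0,0],[-0.0032,-0.0471,0,0,0],[-0.0032,-0.0471,0,0,0],[0,0,0.02,0.021,0],[0,0,0.02,0.021,0],[0,0,0.04,0,0],[0,0,0.04,0,0],[0,0,0,0,0]]'
python3 - <<'E'
from h import *
s=r.get_state()
x,y,z,w=s['eef_rot'];print(s['tool_pos'],np.degrees(np.arctan2(2*x*y,2*x*x-1)))
im=r.snapshot("wrist");cv2.imwrite("pics/w3.png",im[:,:,::-1])
E
```

```text
clock: 6.05
tool_pos: [0.4785, 0.369, 0.1141]
eef_rot: [0.995, -0.097, -0.004, 0.004]
contact_force: [-0.8, -0.8, 0.0]
opening: 0.999
[0.4785 0.369  0.1141] -11.12119782256953
```

View pics/w3.png

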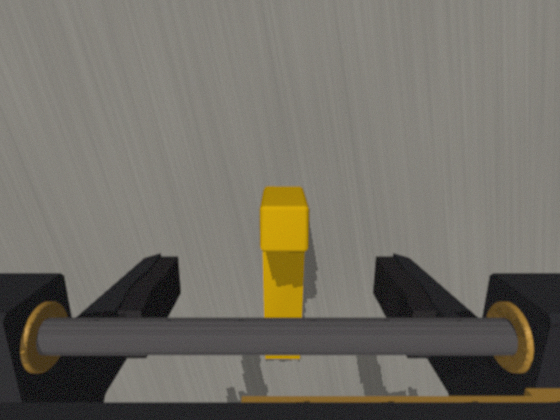

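The block top is centred at (284,228), slightly right of centre, and the fingers are clear on both sides.

Run:
```python
from h import *
c=r.get_calibration("wrist");b=back([[261.5,205.5],[306.5,205.5],[308,249],[261.5,249]],.06,c);print(b,b.mean(0))
s=r.get_state();a=np.radians(-11.1);d=(b.mean(0)-s['tool_pos']);print("tool dx,dy",d[0]*np.cos(a)+d[1]*np.sin(a),d[0]*np.sin(a)-d[1]*np.cos(a))
e=b[1]-b[0]+b[2]-b[3];print(np.degrees(np.arctan2(e[1],e[0])))
```

```text
[[0.4738 0.3889 0.06  ]
 [0.5001 0.3838 0.06  ]
 [0.4963 0.3563 0.06  ]
 [0.4682 0.3618 0.06  ]] [0.4846 0.3727 0.06  ]
tool dx,dy 0.0034979939967780677 -0.0033700427445590674
-11.064181314979622
```

```bash
python3 -m jog '[[0.004,-0.0025,0.032,0,0],[0,0,0.032,0,0],[0,0,0.032,0,0],[0,0,0,0,0],[0,0,0,0,1],[0,0,0,0,1],[0,0,0,0,1],[0,0,0,0,1],[0,0,0,0,1],[0,0,0,0,1],[0,0,0,0,1],[0,0,0,0,1]]' 40
```

```text
clock: 7.3
tool_pos: [0.4862, 0.3727, 0.0228]
eef_rot: [0.995, -0.097, -0.0, -0.0]
contact_force: [-0.6, 0.7, 1.7]
opening: 0.337
```

```bash
python3 -m jog '[[0,0,-0.015,0,1],[0,0,-0.02,0,1],[0,0,-0.01,-0.0214,1],[0,0,0,-0.0214,1],[0.0046,0.034,0,0,1],[0.0046,0.034,0,0,1],[0.0046,0.034,0,0,1],[0.0046,0.034,0,0,1],[0.0046,0.034,0,0,1],[0.0046,0.034,0,0,1],[0,0,0,0,1],[0,0,0.015,0,1],[0,0,0.015,0,1],[0,0,0,0,1],[0,0,0,0,1]]'
python3 - <<'E'
from h import *
s=r.get_state()
x,y,z,w=s['eef_rot'];print(s['tool_pos'],np.degrees(np.arctan2(2*x*y,2*x*x-1)),s['eef_rot'],s['contact_force'],s['clock'])
ex=np.array([.9972,.0748]);ey=np.array([-.0748,.9972]);d=s['tool_pos'][:2]-[.549,-.0952];print("frame xy",d@ex,d@ey)
im=r.snapshot("side");cv2.imwrite("pics/s1.png",cv2.resize(im[180:380,220:420,::-1],None,fx=3,fy=3,interpolation=cv2.INTER_CUBIC))
im=r.snapshot("top");cv2.imwrite("pics/t1.png",cv2.resize(im[160:290,170:370,::-1],None,fx=4,fy=4,interpolation=cv2.INTER_CUBIC))
E
```

```text
clock: 8.8
tool_pos: [0.5284, 0.1722, 0.0367]
eef_rot: [0.999, 0.038, -0.001, -0.0]
contact_force: [-0.7, 0.3, -1.2]
opening: 0.337
[0.5284 0.1722 0.0367] 4.372183823838567 [ 0.9993  0.0381 -0.001  -0.    ] [-0.7239  0.3456 -1.2047] 8.8
frame xy -0.0005827646916032846 0.2682271246372546
```

View pics/s1.png

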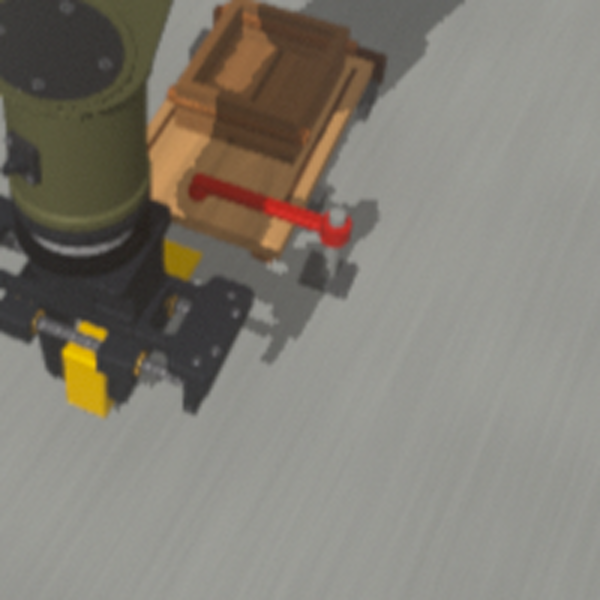

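View pics/t1.png

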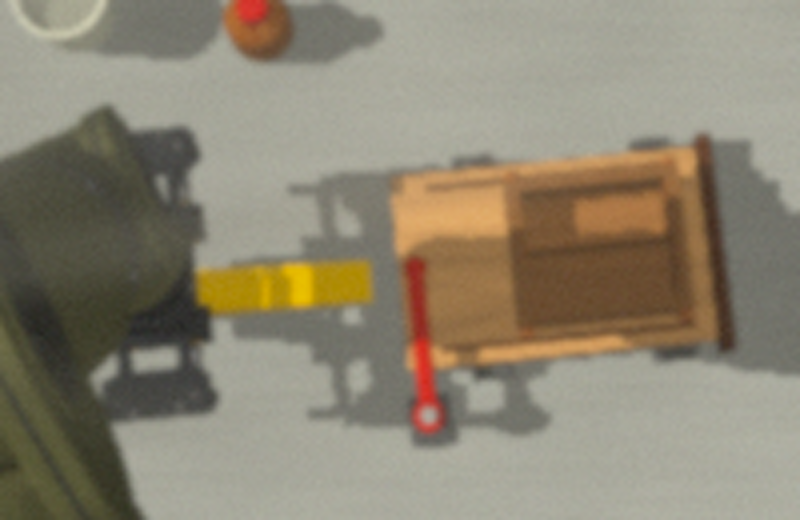

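The wedge is aligned in front of the free end, tip at crop px (372,281), i.e. about 15-20 mm outside the board edge at (400,270).

Run:
```python
from h import *
c=r.get_calibration("top")
ex=np.array([.9972,.0748]);ey=np.array([-.0748,.9972])
def F(p,z):
    b=back((np.array(p)/4+[170,160]),z,c)[:,:2]-[.549,-.0952];return np.c_[b@ex,b@ey]
print("tip corners",F([[371,261],[373,301]],.019))
print("wedge far edge pts near finger",F([[200,271],[203,314]],.019+.022))
print("board free corners",F([[393,176],[410,368]],.028))
```

```text
tip corners [[ 0.0107  0.1295]
 [-0.0181  0.1307]]
wedge far edge pts near finger [[ 0.0121  0.2487]
 [-0.0183  0.2488]]
board free corners [[ 0.0689  0.108 ]
 [-0.069   0.1087]]
```

```bash
python3 -m jog '[[0.0015,0,0.006,0,1],[0,0,0.005,0,1],[0,0,0.001,0,1],[0,0,0,0,1],[0,0,0,0,1]]'; python3 -m jog '[[0,0,0.001,0,1],[0,0,0,0,1],[0,0,0,0,1]]'; python3 -m jog '[[0,0,0.001,0,1],[0,0,0,0,1],[0,0,0,0,1]]'
```

```text
clock: 9.4
tool_pos: [0.5308, 0.1711, 0.0257]
eef_rot: [0.999, 0.037, -0.0, -0.0]
contact_force: [-0.7, 0.3, -1.4]
opening: 0.335
clock: 9.7
tool_pos: [0.5309, 0.1712, 0.0248]
eef_rot: [0.999, 0.037, 0.0, -0.0]
contact_force: [-0.4, 0.3, -1.9]
opening: 0.336
clock: 10.0
tool_pos: [0.5308, 0.1712, 0.0237]
eef_rot: [0.999, 0.037, -0.0, -0.0]
contact_force: [-1.0, -0.5, -1.2]
opening: 0.339
```

```bash
python3 -m jog '[[0,0,0.0007,0,1],[0,0,0,0,1],[0,0,0,0,1]]'; python3 -m jog '[[0,0,0.0005,0,1],[0,0,0,0,1],[0,0,0,0,1]]'; python3 -m jog '[[0,0,0.0005,0,1],[0,0,0,0,1],[0,0,0,0,1]]'
```

```text
clock: 10.3
tool_pos: [0.5308, 0.1712, 0.023]
eef_rot: [0.999, 0.037, -0.0, -0.0]
contact_force: [-0.3, 0.5, -1.8]
opening: 0.338
clock: 10.6
tool_pos: [0.5309, 0.1712, 0.0227]
eef_rot: [0.999, 0.037, 0.0, -0.0]
contact_force: [-0.5, 0.3, 2.7]
opening: 0.335
clock: 10.9
tool_pos: [0.5309, 0.1712, 0.0227]
eef_rot: [0.999, 0.037, 0.0, -0.0]
contact_force: [-1.3, 0.2, 6.5]
opening: 0.34
```

```bash
python3 -m jog '[[0,0.005,-0.0005,0,1],[0,0.01,0,0,1],[0,0.01,0,0,1],[0,0.01,0,0,1],[0,0.005,0,0,1],[0,0,0,0,1],[0,0,0,0,1]]'; python3 -m jog '[[0,0.005,0,0,1],[0,0.005,0,0,1],[0,0,0,0,1]]';  python3 -m jog '[[0,0.005,0,0,1],[0,0.005,0,0,1],[0,0,0,0,1]]'
```

```text
clock: 11.6
tool_pos: [0.5342, 0.1292, 0.0227]
eef_rot: [0.999, 0.036, 0.0, 0.001]
contact_force: [1.4, -4.4, 4.8]
opening: 0.335
clock: 11.9
tool_pos: [0.5348, 0.1219, 0.0227]
eef_rot: [0.999, 0.037, 0.0, -0.0]
contact_force: [-0.4, 1.7, 4.5]
opening: 0.337
clock: 12.2
tool_pos: [0.5355, 0.1136, 0.0227]
eef_rot: [0.999, 0.038, 0.0, -0.001]
contact_force: [0.5, 5.0, 4.5]
opening: 0.336
```

```bash
for i in 1 2 3; do python3 -m jog '[[0,0.002,0,0,1],[0,0.002,0,0,1],[0,0,0,0,1]]' | grep -E "clock|pos|force"; done; for i in 1 ; do python3 -m jog '[[0,0.0,0,0,1],[0,0.00,0,0,1],[0,0,0,0,1]]' | grep -E "clock|pos|force"; done
```

```text
clock: 12.5
tool_pos: [0.5356, 0.1115, 0.0227]
contact_force: [-0.8, 8.0, 5.6]
clock: 12.8
tool_pos: [0.536, 0.1075, 0.0227]
contact_force: [-0.4, 7.6, 5.9]
clock: 13.1
tool_pos: [0.5364, 0.1035, 0.0227]
contact_force: [-0.6, 7.9, 5.0]
clock: 13.4
tool_pos: [0.5363, 0.1035, 0.0227]
contact_force: [-0.3, 8.3, 5.0]
```

```bash
for i in 1 2; do python3 -m jog '[[0,0.002,0,0,1],[0,0.002,0,0,1],[0,0,0,0,1]]' | grep -E "clock|pos|force"; done; python3 -m jog '[[0,0.001,0,0,1],[0,0.001,0,0,1],[0,0,0,0,1]]' | grep -E "clock|pos|force"
```

```text
clock: 13.7
tool_pos: [0.5367, 0.0996, 0.0227]
contact_force: [-0.3, 7.6, 4.9]
clock: 14.0
tool_pos: [0.537, 0.0956, 0.0227]
contact_force: [-0.4, 7.6, 5.5]
clock: 14.3
tool_pos: [0.5371, 0.0939, 0.0227]
contact_force: [-1.4, 8.3, 4.0]
```

```bash
for i in 1 2 3; do python3 -m jog '[[0,0.001,0,0,1],[0,0,0,0,1],[0,0,0,0,1]]' | grep -E "clock|pos|force"; done
```

```text
clock: 14.6
tool_pos: [0.5372, 0.093, 0.0227]
contact_force: [-0.5, 8.7, 4.7]
clock: 14.9
tool_pos: [0.5372, 0.0919, 0.0227]
contact_force: [-0.9, 8.6, 5.9]
clock: 15.2
tool_pos: [0.5373, 0.0909, 0.0227]
contact_force: [0.1, 8.4, 4.7]
```

```bash
for i in 1 2 3; do python3 -m jog '[[0,0.001,0,0,1],[0,0,0,0,1],[0,0,0,0,1]]' | grep -E "clock|pos|force"; done
```

```text
clock: 15.5
tool_pos: [0.5374, 0.0899, 0.0227]
contact_force: [0.4, 8.1, 4.8]
clock: 15.8
tool_pos: [0.5375, 0.0889, 0.0227]
contact_force: [-0.9, 8.5, 5.8]
clock: 16.1
tool_pos: [0.5375, 0.088, 0.0227]
contact_force: [-1.1, 8.9, 5.7]
```

```bash
for i in 1 2 3; do python3 -m jog '[[0,0.001,0,0,1],[0,0,0,0,1],[0,0,0,0,1]]' | grep -E "clock|pos|force"; done
python3 - <<'E'
from h import *
im=r.snapshot("side");cv2.imwrite("pics/s2.png",cv2.resize(im[180:320,230:370,::-1],None,fx=4,fy=4,interpolation=cv2.INTER_CUBIC))
E
```

```text
clock: 16.4
tool_pos: [0.5376, 0.087, 0.0227]
contact_force: [-1.1, 7.9, 4.5]
clock: 16.7
tool_pos: [0.5377, 0.086, 0.0227]
contact_force: [-0.0, 8.3, 6.1]
clock: 17.0
tool_pos: [0.5378, 0.085, 0.0227]
contact_force: [-0.1, 8.3, 5.0]
```

View pics/s2.png

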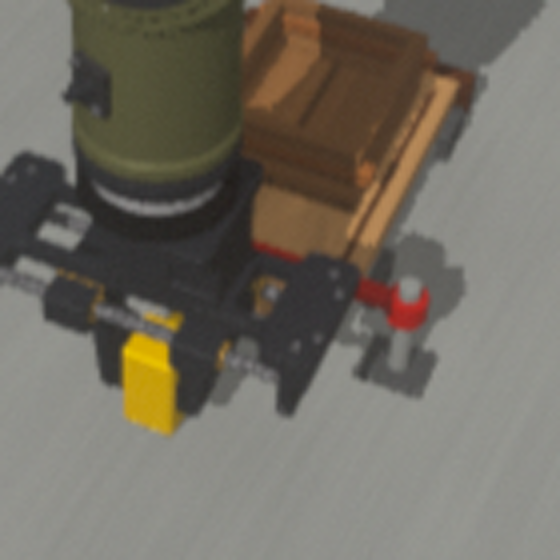

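The view shows the gripper body in front of and above the stop arm, without touching it. The wedge is square and under the board. Push force is flat at about 8.3 N.

```bash
for i in 1 2 3; do python3 -m jog '[[0,0.001,0,0,1],[0,0,0,0,1],[0,0,0,0,1]]' | grep -E "clock|pos|force"; done
```

```text
clock: 17.35
tool_pos: [0.5379, 0.0839, 0.0227]
contact_force: [-0.7, 9.0, 5.2]
clock: 17.65
tool_pos: [0.5379, 0.0829, 0.0227]
contact_force: [-0.1, 8.3, 5.1]
clock: 17.95
tool_pos: [0.538, 0.082, 0.0227]
contact_force: [-0.5, 8.1, 5.3]
```

```bash
for i in 1 2 3; do python3 -m jog '[[0,0.001,0,0,1],[0,0,0,0,1],[0,0,0,0,1]]' | grep -E "clock|pos|force"; done
```

```text
clock: 18.25
tool_pos: [0.5381, 0.081, 0.0227]
contact_force: [-0.0, 8.8, 5.2]
clock: 18.55
tool_pos: [0.5381, 0.08, 0.0227]
contact_force: [-1.1, 8.8, 5.1]
clock: 18.85
tool_pos: [0.5382, 0.079, 0.0227]
contact_force: [-0.2, 8.8, 5.1]
```

```bash
for i in 1 2 3; do python3 -m jog '[[0,0.001,0,0,1],[0,0,0,0,1],[0,0,0,0,1]]' | grep -E "clock|pos|force"; done
```

```text
clock: 19.15
tool_pos: [0.5383, 0.078, 0.0227]
contact_force: [-0.4, 8.9, 5.4]
clock: 19.45
tool_pos: [0.5383, 0.077, 0.0227]
contact_force: [-1.1, 8.2, 5.6]
clock: 19.75
tool_pos: [0.5384, 0.076, 0.0227]
contact_force: [-0.9, 9.1, 5.0]
```

```bash
for i in 1 2 3; do python3 -m jog '[[0,0.001,0,0,1],[0,0,0,0,1],[0,0,0,0,1]]' | grep -E "clock|pos|force"; done
```

```text
clock: 20.05
tool_pos: [0.5385, 0.075, 0.0227]
contact_force: [0.5, 9.2, 4.6]
clock: 20.35
tool_pos: [0.5385, 0.074, 0.0227]
contact_force: [0.4, 8.8, 5.5]
clock: 20.65
tool_pos: [0.5386, 0.073, 0.0227]
contact_force: [-0.1, 9.5, 6.0]
```

```bash
for i in 1 2 ; do python3 -m jog '[[0,0.001,0,0,1],[0,0,0,0,1],[0,0,0,0,1]]' | grep -E "clock|pos|force"; done
```

```text
clock: 20.95
tool_pos: [0.5387, 0.072, 0.0227]
contact_force: [-1.3, 8.0, 5.1]
clock: 21.25
tool_pos: [0.5388, 0.071, 0.0227]
contact_force: [-0.2, 8.6, 5.8]
```

```bash
for i in 1 2 ; do python3 -m jog '[[0,0.001,0,0,1],[0,0,0,0,1],[0,0,0,0,1]]' | grep -E "clock|pos|force"; done
```

```text
clock: 21.55
tool_pos: [0.5389, 0.07, 0.0227]
contact_force: [0.1, 10.0, 5.2]
clock: 21.85
tool_pos: [0.5389, 0.0691, 0.0227]
contact_force: [-0.4, 8.3, 5.5]
```

```bash
for i in 1 2 ; do python3 -m jog '[[0,0.001,0,0,1],[0,0,0,0,1],[0,0,0,0,1]]' | grep -E "clock|pos|force"; done
```

```text
clock: 22.15
tool_pos: [0.539, 0.0686, 0.0227]
contact_force: [-0.9, 9.9, 6.0]
clock: 22.45
tool_pos: [0.539, 0.0683, 0.0227]
contact_force: [-0.9, 10.1, 5.8]
```

```bash
for i in 1 2 ; do python3 -m jog '[[0,0.001,0,0,1],[0,0,0,0,1],[0,0,0,0,1]]' | grep -E "clock|pos|force"; done
python3 - <<'E'
from h import *
for n in("side","top"):
    im=r.snapshot(n);cv2.imwrite(f"pics/{n}3.png",cv2.resize(im[180:290,230:380,::-1],None,fx=5,fy=5,interpolation=cv2.INTER_CUBIC))
E
```

```text
clock: 22.75
tool_pos: [0.539, 0.068, 0.0227]
contact_force: [-1.5, 12.3, 5.4]
clock: 23.05
tool_pos: [0.539, 0.0676, 0.0227]
contact_force: [-0.3, 13.7, 5.9]
```

View pics/side3.png

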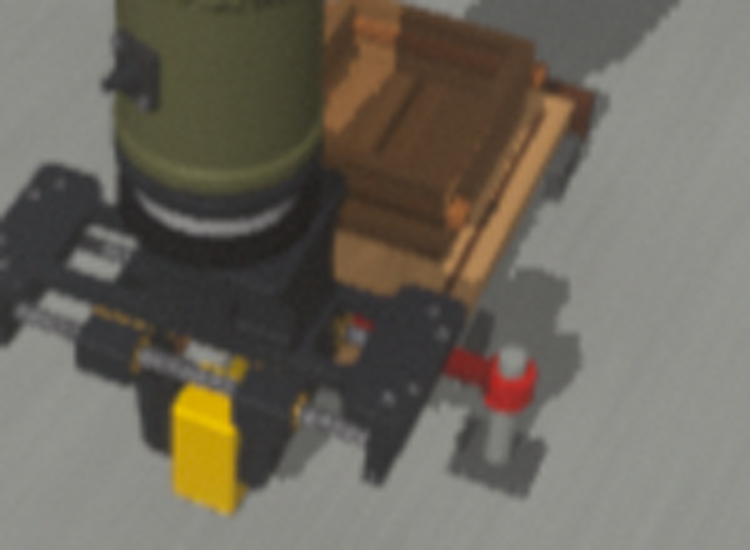

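View pics/top3.png

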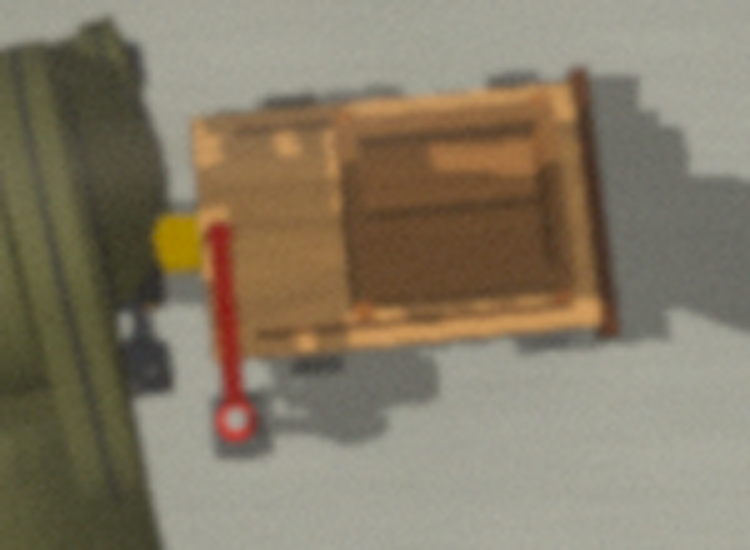

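The board has come up. Since y=0.0686 the tool advances only about 0.3 mm per mm commanded, and the push has climbed from about 8.7 to 13.7 N, so the stop is met. I'll average the force while holding.

```bash
for i in 1 2 3 4; do python3 -m jog '[[0,0,0,0,1]]' | grep -E "clock|pos|force"; done
```

```text
clock: 23.25
tool_pos: [0.539, 0.0676, 0.0227]
contact_force: [-1.3, 12.6, 6.3]
clock: 23.35
tool_pos: [0.539, 0.0677, 0.0227]
contact_force: [-1.0, 13.2, 5.3]
clock: 23.45
tool_pos: [0.539, 0.0677, 0.0227]
contact_force: [-1.1, 14.1, 5.5]
clock: 23.55
tool_pos: [0.539, 0.0677, 0.0227]
contact_force: [-1.1, 13.2, 5.6]
```

```bash
python3 -m jog '[[0,0.0008,0,0,1],[0,0,0,0,1],[0,0,0,0,1]]'| grep -E "clock|pos|force";  for i in 1 2 3; do python3 -m jog '[[0,0,0,0,1]]' | grep -E "clock|pos|force"; done
```

```text
clock: 23.85
tool_pos: [0.539, 0.0675, 0.0227]
contact_force: [-1.2, 14.5, 7.4]
clock: 23.95
tool_pos: [0.539, 0.0675, 0.0227]
contact_force: [-1.5, 14.0, 5.7]
clock: 24.05
tool_pos: [0.539, 0.0675, 0.0227]
contact_force: [-1.8, 14.7, 5.5]
clock: 24.15
tool_pos: [0.539, 0.0675, 0.0227]
contact_force: [-1.0, 15.0, 5.6]
```

Push is now about 5.9 N over the baseline, i.e. roughly 3.5–7 N on the stop. That is enough. I'll ease the arm's stored push before opening.

```bash
for i in 1 2; do python3 -m jog '[[0,-0.002,0,0,1],[0,0,0,0,1]]'| grep -E "clock|pos|force"; done
```

```text
clock: 24.35
tool_pos: [0.539, 0.0675, 0.0227]
contact_force: [-0.8, 10.3, 5.8]
clock: 24.55
tool_pos: [0.539, 0.0675, 0.0227]
contact_force: [0.3, 7.0, 5.5]
```

```bash
python3 -m jog '[[0,-0.002,0,0,1],[0,0,0,0,1]]'| grep -E "clock|pos|force"; python3 -m jog '[[0,-0.001,-0.0005,0,1],[0,0,0,0,1]]'| grep -E "clock|pos|force"
```

```text
clock: 24.75
tool_pos: [0.539, 0.0676, 0.0227]
contact_force: [1.8, 3.7, 5.0]
clock: 24.95
tool_pos: [0.539, 0.0676, 0.0227]
contact_force: [1.0, 2.2, 0.1]
```

```bash
python3 -m jog '[[0,0,0,0,0.55],[0,0,0,0,0.45],[0,0,0,0,0.3],[0,0,0,0,0.3],[0,0,0,0,0.3],[0,0,0,0,0.3]]'
python3 - <<'E'
from h import *
im=r.snapshot("wrist");cv2.imwrite("pics/w4.png",im[:,:,::-1])
im=r.snapshot("side");cv2.imwrite("pics/s4.png",cv2.resize(im[180:320,230:370,::-1],None,fx=4,fy=4,interpolation=cv2.INTER_CUBIC))
E
```

```text
clock: 25.55
tool_pos: [0.5385, 0.0665, 0.023]
eef_rot: [0.999, 0.037, -0.0, 0.0]
contact_force: [0.0, 0.1, 0.3]
opening: 0.705
```

View pics/w4.png

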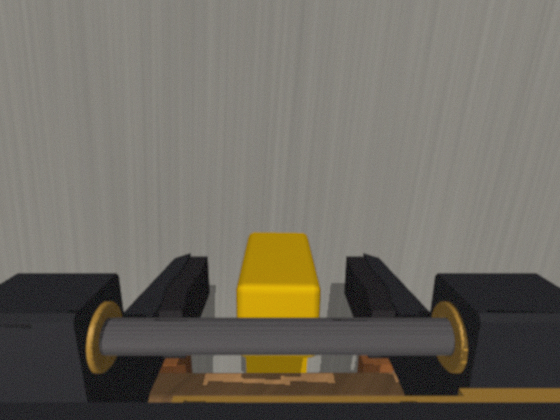

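View pics/s4.png

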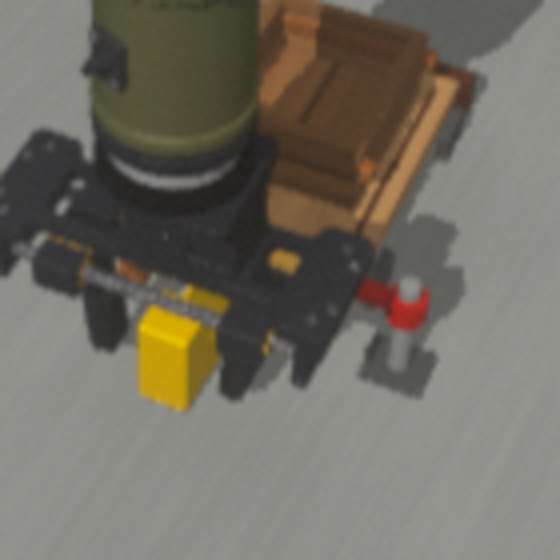

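The fingers are open with the block standing free between them, so I'll go straight up.

```bash
python3 -m jog '[[0,0,-0.01,0,0.3],[0,0,-0.02,0,0.3],[0,0,-0.03,0,0.3],[0,0,-0.03,0,0.3],[0,-0.02,-0.03,0,0.3],[0,-0.04,-0.02,0,0.3],[0,-0.04,0,0,0.3],[0,-0.04,0,0,0.3],[0,-0.04,0,0,0.3],[0,-0.04,0,0,0.3],[0,-0.04,0,0,0.3],[0,0,0,0,0.3]]'
python3 - <<'E'
from h import *
im=r.snapshot("side");cv2.imwrite("pics/s5.png",cv2.resize(im[180:320,230:370,::-1],None,fx=4,fy=4,interpolation=cv2.INTER_CUBIC))
im=r.snapshot("top");cv2.imwrite("pics/t5.png",cv2.resize(im[160:290,170:370,::-1],None,fx=4,fy=4,interpolation=cv2.INTER_CUBIC))
E
```

```text
clock: 26.85
tool_pos: [0.5168, 0.3346, 0.1637]
eef_rot: [0.999, 0.042, 0.0, -0.003]
contact_force: [-0.5, -0.4, 0.3]
opening: 0.701
```

View pics/s5.png

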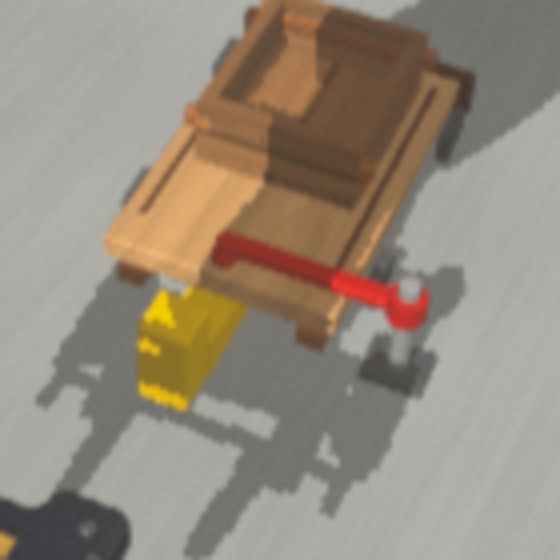

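View pics/t5.png

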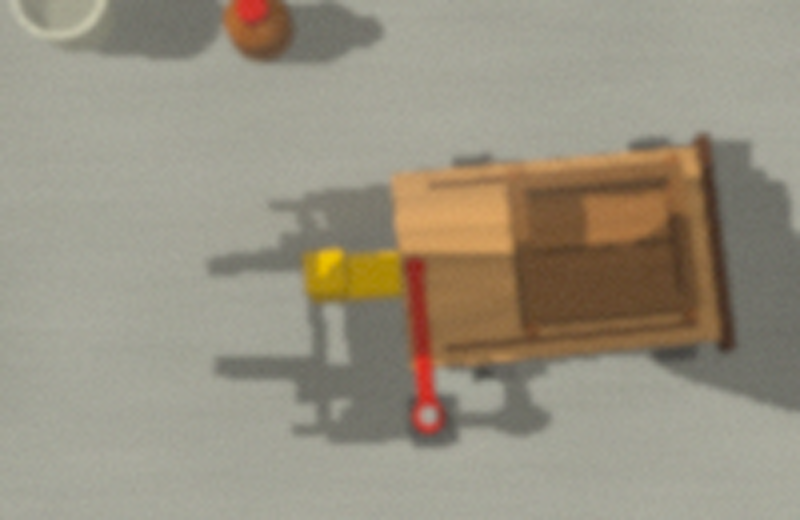

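The board is raised with the nose on its top (side crop px (222,250)). The wedge stands free and centred at (170,350), and the robot is well clear. Handing in.

Run:
```python
from plant import r
r.finish_job(); print(r.get_state()['clock'])
```

```text
the job is handed in; nothing more can be done
the job is handed in; nothing more can be done
```

I slid the wedge under the middle of the board's free end until the board met the red stop, then released it and handed the job in at about 27 s of the 67 allowed.

- **Push:** It stayed flat at 8–9 N while the board rose. When the stop was met, the tool slowed to about a third of the commanded advance. I stopped at about 14.5 N, which by the given ratio is roughly 3.5–7 N on the stop.
- **Release:** I eased the arm's push off before opening the fingers, and the wedge moved no more than about 0.1 mm as it eased. I had no force reading on the stop after release.
- **Last pictures:** After the arm backed away, they show the board up with the nose resting on it and the wedge standing free. The cup and sauce bottle look undisturbed; the plate was outside those crops, but the arm worked nowhere near it after the first look.
- **Disagreement:** With the wedge lined up in front of the board, the top camera put it about 3 mm further to the post side than the arm's own position did. I shifted it 1.5 mm the other way before sliding it in, so it should be within about 2–3 mm of the middle.

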